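# Hold the angle gauge at its mark on a wheelchair frame tube

### The job

The brake clamp hole on the clamped frame tube is about to be marked out. Take the dial angle gauge by its black grip, seat its V foot upright and square astride the bare chrome length between the black clamp and the blue sleeve and let the needle come to rest, then rock the gauge round the tube, foot still bedded, until the swinging needle settles inside the red band. Finish holding it there, steady in the gripper with the foot on the tube, ready for the marking; leave the other loose parts where they lie.

Things in the scene. Friction and masses are not known exactly. Their poses are not given: they have to be found in the camera images.
- gauge_grip (a point): Centre of the black ribbed grip on top of the dial angle gauge (about 360 g, 194 mm tall, standing upright on the trolley). Grip: 24 mm in x, 30 mm in y, 48 mm tall, clear all round. Gauge axes: z up through foot, dial and grip; x out of the white dial face. Dial housing 112 mm across, 22 mm thick, centre 80 mm below; dark V foot at the bottom 36 mm long in x, 65 mm wide in y.
- gauge_seat (a point): Point on the gauge's centre line where the tube's axis lies when the V foot is fully bedded: 4.2 mm above the foot's underside, 165.8 mm below gauge_grip; gauge axes. The foot is an inverted 90 degree V running along x, its apex 19.8 mm above this point, its mouth 48 mm wide at the underside.
- pointer (a joint): Angle of the black needle in the gauge about the gauge's x, rad: 0 along the gauge's z (mid-scale; graduations every 10 degrees), positive with its tip towards the gauge's -y. A free weighted pendulum: it settles pointing straight up however the gauge leans, swinging at about 1.5 Hz for some 2 s. Turning the gauge about its own +x takes that angle from the reading.
- mark (a joint): Angle of the red band on the dial, rad, counted like the needle's; set beforehand between 0.24 and 0.50 (14 to 29 degrees) on the gauge's -y side and held by friction. The needle is on the mark when both joints read the same; the band reaches 0.07 rad either side of its middle.
- needle_tip (a point): Tip of the black needle, 48 mm from its pivot at the dial's centre; z points from the pivot along the needle.
- mark_tip (a point): Middle of the red band, 47 mm from the dial's centre, on the dial's front; z points from the dial's centre through the band.
- gauge: The gauge as a whole: origin at the centre of its foot's underside, 170 mm below gauge_grip; same axes.
- tube_mid (a point): Point on the axis of the chrome frame tube, in the middle of its bare length; x along the tube, z up. Tube: 28 mm diameter, level, 260 mm long, axis 75 mm above the trolley, rigidly held. Bare length 72 mm (36 mm either side), from a black clamp (40 mm diameter) on the -x side to a blue rubber sleeve (35 mm diameter) on the +x side.
- stand: Green bench stand that carries the tube, fixed to the trolley: base 220 x 90 x 10 mm, two uprights 98 mm either side of the middle with steel straps over the tube, 94 mm high, bolt heads to 100 mm. Origin: centre of its underside; x along the tube.
- bolt: Chrome handrim bolt with nut, 60 mm long, 15 mm thick, lying; origin at the middle of its underside. Leave alone.
- nut: Large brass hex nut, 36 mm across flats, 18 mm tall; origin at the centre of its underside. Leave alone.
- lever_ext: Black plastic brake lever extension, 156 mm long, 22 mm thick, lying; origin at the middle of its underside. Leave alone.
- tire: Blue rubber caster tire, 150 mm diameter, 28 mm tall, lying flat; origin at the centre of its underside. Leave alone.
- wrench: Steel wrench, 170 mm long, lying flat; origin at its underside. Leave alone.
- dish: Steel parts dish, 100 mm diameter, 22 mm tall; origin at the centre of its underside. Leave alone.
Mind the look-alikes: they are no part of the job. What is meant by the gauge is not orange, and is the larger of those in its own colour.

How it is judged:
On the way, in this order (a step that is already met when the one before it is completed fails the run):
1. the gauge, held in the gripper, is seated upright on the bare tube with the needle near the middle (within 0.12 rad) (x of gauge_seat in the frame of tube_mid between -0.016 and 0.016 m and y of gauge_seat in the frame of tube_mid between -0.003 and 0.003 m and z of gauge_seat in the frame of tube_mid between -0.003 and 0.003 m and angle between the x axis of gauge_seat and the x axis of tube_mid, either way round below 0.12 rad and contact force between gauge and stand above 0.3 N and contact force between the fingers and gauge above 1 N and value of joint pointer between -0.12 and 0.12 rad and velocity of joint pointer between -0.5 and 0.5 rad/s), for 0.2 s.
2. rocked round the tube, foot still bedded, until the needle rests in the red band (x of gauge_seat in the frame of tube_mid between -0.016 and 0.016 m and y of gauge_seat in the frame of tube_mid between -0.003 and 0.003 m and z of gauge_seat in the frame of tube_mid between -0.003 and 0.003 m and angle between the x axis of gauge_seat and the x axis of tube_mid, either way round below 0.12 rad and contact force between gauge and stand above 0.3 N and contact force between the fingers and gauge above 1 N and angle between the z axis of needle_tip and the z axis of mark_tip, either way round below 0.07 rad and velocity of joint pointer between -0.25 and 0.25 rad/s), for 0.5 s.
At the end, for the whole second after the job is handed in: Held in the gripper (over 1 N), V foot bedded on the bare tube (over 0.3 N, seat point within 3 mm of the tube axis and 16 mm of mid-length, in line within 0.12 rad), needle at rest within 0.07 rad of the red band's middle, gauge still; the six loose parts within 20 mm of where they lay (all of step 2 and linear speed of gauge below 0.01 m/s and distance of each of bolt, nut, lever_ext, tire, wrench, dish from where it was at the start of the episode below 0.02 m); the arm keeps its last pose, push and grip.
It fails at once if a loose part other than the gauge is shoved more than 20 mm (distance of any of bolt, nut, lever_ext, tire, wrench, dish from where it was at the start of the episode above 0.02 m).
It also fails if it takes over 48 s, if anything falls off the work surface, if the arm or the gripper's body presses on something with over 40 N, if the wrist force passes 120 N, or if a joint passes its speed limit or range.

### The arm

A 6-joint arm with a two-finger parallel gripper is mounted at the origin on the work surface. World frame = base frame: x ahead of the robot, y to its left, z up, the work surface at z = 0. Lengths are in m, angles in rad, forces in N, time in s.
With the tool pointing down it reaches from about 0.2 to 0.875 m from the base axis. Payload 3.4 kg.
Tool frame: the origin (TCP) lies on the mounting face of the last link; the fingertips stand 199 mm ahead of it and the grasp point (between the pads) lies 180 mm ahead of it; x points along the fingers, y is the direction in which the jaws open and shut, and the axes are right-handed (so a half turn about x gives the same grasp; the last joint's range is limited). The gripper opens to 94 mm and grips with 3 to 60 N. Pads are 16 mm wide; open, the fingers measure 119 mm over their backs; the gripper's body (75 mm by 177 mm) begins 78 mm behind the grasp point.
Start: joints at [1.078, 0.276, 1.505, -0, 1.361, -0.121], TCP at [0.209, 0.536, 0.405] pointing down, gripper open.
Joint ranges: [-2.89, 2.89], [-0.75, 2.08], [0.22, 2.7], [-1.18, 4.32], [0.11, 2.71], [-2.7, 2.7]. Speed limits (rad/s): [2.57, 2.57, 3.14, 3.14, 3.14, 3.14].

### API

Orientations are given as a rotation vector (axis times angle).
In Python, from cell import read_state, grab_frame, hand_in gives the robot as it stands.
- The arm moves only by the tool servo_tool, never from a script. Its argument "moves" is a list of rows, each a list of 3 entries, a list of its own where there are three numbers: the turn, a rotation vector about the tool's x, y, z in rad, then the shift along the tool's x, y, z in m, then the closure, from 0 (fully open) to 1 (shut). In form: [[[ax, ay, az], [tx, ty, tz], grip], ...]. A call has 1 to 5 rows; each row shifts and turns the commanded pose from where the row before left it, along the tool's axes as they then stand; what a row does not reach is not made up. A row lasts 1/8 s, in which the tool goes at most 62.5 mm and 10.7 degrees, less where a joint would pass 70% of its speed; a pose out of reach is approached as far as the arm can. A call is refused whole if a number of a shift passes 0.0625 or a number of a turn 0.188, either way. A call with a gripper value outside its range is refused whole. The fingers move at their own pace and stop on an object; the grip force is fixed at half the most. Time passes only in rows, so rows that do not move let the fingers close. It gives the time, the measured TCP pose, the force and the opening at its end, in the units of the state.
- read_state(): the state, without advancing time (a new reading comes with each control period).
- grab_frame(name): name is "scene" or "top" or "wrist"; returns a dict with "image" (420x560x3 uint8, red, green, blue), "range_z" (420x560 float32, m along the optical axis (not along the pixel's ray), 0 where there is no reading), "K" (3x3 intrinsics, pixels), "D" ([k1, k2, p1, p2, k3] as OpenCV has them; the pictures are not rectified), "R" (3x3) and "t" (3): a world point X has camera coordinates R X + t; the wrist camera has in their place "tool_from_camera" (4x4, takes a point from camera to tool coordinates, whose origin is the TCP and whose axes are the tool frame's). Camera axes: x right, y down, z forward; pixel columns grow to the right and rows downward; lengths in m; the calibration is good to about 2 mm. A picture is of the moment at which its call begins: read the wrist's pose just before it.
- hand_in(): hands the job in, once; it reports no verdict.
The state is a dict: "t": time; "q": joint angles; "joint_vel": joint speeds; "tau": joint torques, N m; "tcp_pos": TCP position; "ee_rot": TCP orientation; "wrist_force": force on the tool from outside, world axes, zero at the start; "moment": the same for the moment, N m; "grip_width": finger opening in m.
Only numpy, scipy, OpenCV 4.12 (cv2) and the standard library are available. Lean on these libraries where they do the work, as an engineer would, in place of code of your own. Each camera call takes 0.05 s, during which the arm holds its last target.

## Working session

There is one attempt and no reset: what is moved stays moved. The work goes in short steps, Python scripts to look and compute and a tool call to move; the robot and the scene stay as the last step left them, time stands still between calls to the robot, and variables do not carry over. Pictures are saved under pics/ and viewed, and the job is handed in when it is done.

Besides the shell and the picture viewer there is one more tool, called after ">>>" as name(argument=value, ...) on one line, values as JSON. servo_tool: Moves the arm, as the interface text tells. Its arguments: {"type":"object","properties":{"moves":{"type":"array","items":{"type":"array"}}},"required":["moves"]}

```bash
mkdir -p pics; ls
cat > h.py <<'E'
import numpy as np, cv2, pickle
from cell import read_state, grab_frame
def save(names):
    out={}
    for n in names:
        s=read_state(); f=grab_frame(n); f['state']=s; out[n]=f
        pickle.dump(f,open(f'{n}.pkl','wb'))
    return out
def load(n): return pickle.load(open(f'{n}.pkl','rb'))
def cam(f):
    if 'R' in f: return np.array(f['R']),np.array(f['t'])
    T=np.array(f['tool_from_camera']); s=f['state']
    Rw=cv2.Rodrigues(np.array(s['ee_rot'],float))[0]
    W=np.eye(4);W[:3,:3]=Rw;W[:3,3]=s['tcp_pos']
    C=np.linalg.inv(W@T); return C[:3,:3],C[:3,3]
def rays(f,px):
    R,t=cam(f); u=cv2.undistortPoints(np.array(px,float).reshape(-1,1,2),np.array(f['K']),np.array(f['D']))[:,0]
    d=np.c_[u,np.ones(len(u))]@R; return -R.T@t,d
def plane(f,px,z):
    o,d=rays(f,px); return o+d*((z-o[2])/d[:,2])[:,None]
def depthpts(f,px):
    o,d=rays(f,px); px=np.array(px,int).reshape(-1,2); return o+d*f['range_z'][px[:,1],px[:,0]][:,None]
def proj(f,X):
    R,t=cam(f); return cv2.projectPoints(np.array(X,float).reshape(-1,3),cv2.Rodrigues(R)[0],t,np.array(f['K']),np.array(f['D']))[0][:,0]
E
python3 - <<'E'
from h import *
o=save(['scene','top','wrist'])
for n,f in o.items(): cv2.imwrite(f'pics/a_{n}.png',cv2.cvtColor(f['image'],4))
print(read_state())
for n in ['scene','top']:
  R,t=cam(o[n]); print(n,-R.T@t,R[2])
E
```

```text
pics
{'t': 0.15, 'q': array([ 1.07805397e+00,  2.76487400e-01,  1.50579634e+00,  5.72109697e-06,
        1.36071922e+00, -1.20976469e-01]), 'joint_vel': array([-0.0002721 , -0.00433016, -0.00357683, -0.00010298, -0.00106982,
        0.00010401]), 'tau': array([ 1.87718266e-03, -4.04925978e+01, -2.37431699e+01,  7.02958647e-02,
        3.14646377e-02, -7.63465664e-05]), 'tcp_pos': array([0.2088039 , 0.53560671, 0.4040001 ]), 'ee_rot': array([ 0.29063851,  1.55147682, -0.29275779]), 'wrist_force': array([-0.23403234, -0.06868252, -0.77296992]), 'moment': array([ 0.02833106, -0.00269289, -0.0050399 ]), 'grip_width': 0.0941180381325234}
scene [1.3774231  0.53661621 0.76796397] [-0.71170371 -0.44075396 -0.54700437]
top [0.39890779 0.05186603 1.10915159] [ 0.16439745 -0.02003492 -0.98619069]
```

View pics/a_scene.png

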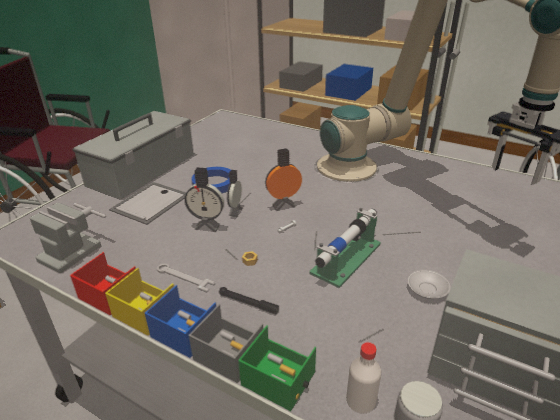

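View pics/a_top.png

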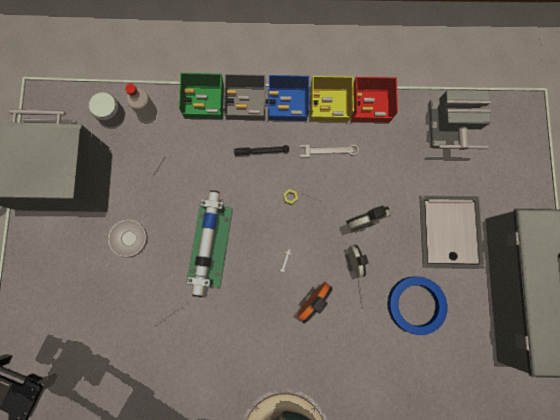

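View pics/a_wrist.png

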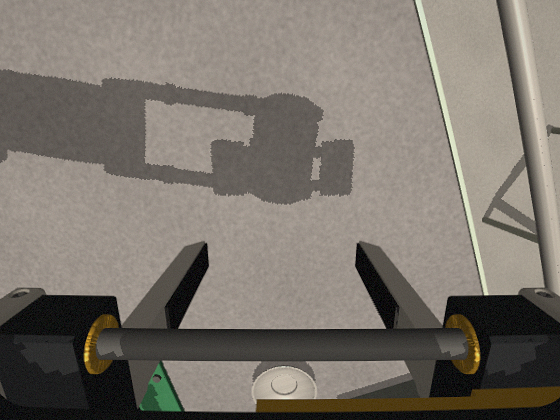

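Run:
```python
from h import *
s=load('scene');t=load('top')
a=cv2.resize(s['image'][155:240,170:310],None,fx=5,fy=5,interpolation=2)
b=cv2.resize(t['image'][185:330,280:430],None,fx=4,fy=4,interpolation=2)
cv2.imwrite('pics/b1.png',cv2.cvtColor(a,4));cv2.imwrite('pics/b2.png',cv2.cvtColor(b,4))
c=cv2.resize(t['image'][180:305,170:260],None,fx=4.5,fy=4.5,interpolation=2)
cv2.imwrite('pics/b3.png',cv2.cvtColor(c,4))
```

```text
(no output)
```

View pics/b1.png

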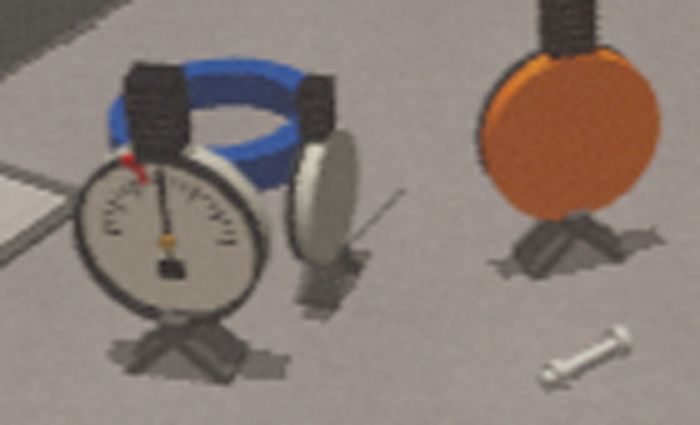

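View pics/b2.png

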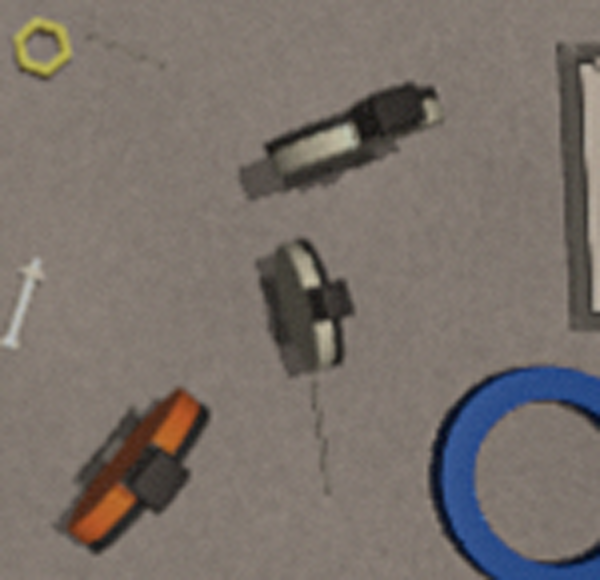

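View pics/b3.png

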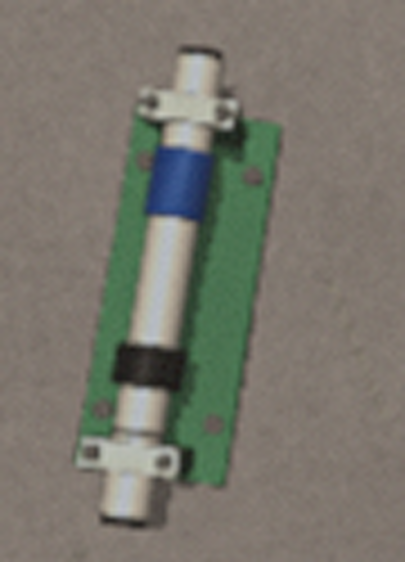

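```bash
cat > m.py <<'E'
from h import *
def cloud(f):
    h,w=f['range_z'].shape; g=np.stack(np.meshgrid(np.arange(w),np.arange(h)),-1).reshape(-1,2)
    P=depthpts(f,g); P[f['range_z'].ravel()==0]=np.nan
    return P,g,f['image'].reshape(-1,3).astype(float)
if __name__=='__main__':
  for n in ['top','scene']:
    f=load(n);P,g,c=cloud(f)
    x,y,z=P.T
    print(n,'K',f['K'][0][0],'D',f['D'], 'table z', np.nanmedian(z[(abs(z)<.02)]))
    if n=='top': box=(g[:,0]>335)&(g[:,0]<395)&(g[:,1]>200)&(g[:,1]<238)
    else: box=(g[:,0]>180)&(g[:,0]<227)&(g[:,1]>164)&(g[:,1]<235)
    lum=c.mean(1)
    grip=box&(z>.147)&(z<.21)
    print('grip',grip.sum(), np.nanmean(P[grip],0),np.nanmin(P[grip],0),np.nanmax(P[grip],0))
    top=box&(z>.187)&(z<.205); print('griptop',top.sum(),P[top].mean(0),np.ptp(P[top],axis=0))
    if n=='scene':
      # face: light pixels
      m=box&(lum>100)&(z>.05)&(z<.14)&(g[:,1]>184)&(g[:,1]<217)&(g[:,0]<222)
      q=P[m];
      for k in range(5):
        ctr=q.mean(0);U,S,V=np.linalg.svd(q-ctr); nrm=V[2]*np.sign(V[2][0]); r=(q-ctr)@nrm; q=q[abs(r)<max(.003,1.5*r.std())]
      print('face',len(q),ctr,nrm,'yaw',np.degrees(np.arctan2(nrm[1],nrm[0])),r.std())
    # tube
    if n=='top':
      tb=(g[:,0]>185)&(g[:,0]<235)&(g[:,1]>185)&(g[:,1]<300)
      blue=tb&(c[:,2]>c[:,0]+40)&(c[:,2]>c[:,1]+25)
      tube=tb&(z>.083)&(z<.098)
      ctr=P[tube].mean(0);U,S,V=np.linalg.svd(P[tube][:,:2]-ctr[:2]);d=V[0]*np.sign(V[0][0])
      print('tube dir',d,np.degrees(np.arctan2(d[1],d[0])),ctr,tube.sum())
      s=(P[:,:2]-ctr[:2])@d; lat=(P[:,:2]-ctr[:2])@np.array([-d[1],d[0]])
      print('blue s',np.percentile(s[blue],[0,2,50,98,100]),'z',np.nanmedian(z[blue]),'lat',np.median(lat[blue]))
      blk=tb&(lum<60)&(z>.085)
      print('black s',np.percentile(s[blk],[0,2,50,98,100]),'z',np.median(z[blk]),'lat',np.median(lat[blk]), blk.sum())
      np.save('td.npy',np.r_[ctr,d])
      for a in np.arange(-.14,.14,.01):
        m=tube&(s>a)&(s<a+.01); print(round(a,2),m.sum(),lat[m].mean().round(4) if m.any() else '', z[m].max().round(4) if m.any() else '',c[m].mean(0).round() if m.any() else '')
E
python3 m.py
```

```text
top K 404.44318538480167 D [0.03554802 0.         0.         0.         0.        ] table z -0.0005864373662036737
grip 194 [ 0.54837619 -0.20291114  0.18572812] [ 0.53388433 -0.2239721   0.1483785 ] [ 0.56471181 -0.18839844  0.19802224]
griptop 134 [ 0.54999883 -0.20598276  0.19280886] [0.02852177 0.03238441 0.01061521]
tube dir [ 0.9915975  -0.12936149] -7.432696935444554 [0.4831748  0.20573871 0.08901273] 1159
blue s [nan nan nan nan nan] z 0.08976189314015337 lat nan
black s [-0.1337645  -0.05916696 -0.04809024  0.06910586  0.13147733] z 0.09136315689038055 lat -0.0024476081103040753 121
-0.14 18 0.0005 0.0891 [88. 84. 80.]
-0.13 33 -0.0008 0.0907 [176. 175. 167.]
-0.12 32 0.0007 0.0891 [178. 176. 169.]
-0.11 68 0.0006 0.0968 [163. 164. 152.]
-0.1 71 -0.0012 0.0976 [166. 169. 160.]
-0.09 34 0.0003 0.0907 [146. 144. 136.]
-0.08 32 0.0004 0.0932 [178. 176. 167.]
-0.07 35 0.0001 0.0927 [163. 161. 154.]
-0.06 57 -0.0006 0.0978 [44. 43. 39.]
-0.05 58 0.0002 0.0966 [43. 42. 37.]
-0.04 44 0.0 0.0958 [126. 125. 117.]
-0.03 34 0.0012 0.0897 [176. 175. 166.]
-0.02 31 0.0 0.0896 [177. 175. 
[... 368 characters left out ...]
 0.0005 0.095 [160. 158. 149.]
0.09 81 0.0004 0.0978 [156. 157. 144.]
0.1 54 -0.0004 0.0979 [167. 166. 155.]
0.11 34 0.0008 0.0913 [173. 170. 161.]
0.12 37 -0.0001 0.0913 [162. 159. 151.]
0.13 11 0.0008 0.0893 [79. 73. 69.]
0.14 0   
scene K 451.77614559274576 D [-0.02419648  0.          0.          0.          0.        ] table z 0.0009757125741494677
grip 233 [ 0.55836996 -0.19996433  0.17514527] [ 0.53519709 -0.22114522  0.14702717] [ 0.56937474 -0.18552118  0.19740424]
griptop 69 [ 0.55596969 -0.20215224  0.1926707 ] [0.03006907 0.03379533 0.00965575]
face 552 [ 0.55507414 -0.2054362   0.09170609] [9.47639913e-01 3.19340779e-01 2.48680491e-04] yaw 18.623063300866402 0.0014474401588292667
```

Run:
```python
from h import *
from m import cloud
s=read_state();R=cv2.Rodrigues(s['ee_rot'])[0];print(R.round(3)); print(np.degrees(np.arctan2(R[1,1],R[0,1])))
f=load('top');P,g,c=cloud(f)
# minAreaRect of grip top and housing, top view projected at heights
box=(g[:,0]>335)&(g[:,0]<395)&(g[:,1]>200)&(g[:,1]<238);z=P[:,2]
for lo,hi in[(.18,.205),(.06,.205),(.09,.14)]:
    q=P[box&(z>lo)&(z<hi)][:,:2]; print(lo,hi,cv2.minAreaRect((q*1000).astype(np.float32)))
f=load('scene');P,g,c=cloud(f);z=P[:,2]
box=(g[:,0]>180)&(g[:,0]<227)&(g[:,1]>164)&(g[:,1]<235)
nn=np.array([.9476,.3193]);t=np.array([-.3193,.9476])
q=P[box&(z>.15)&(z<.2)][:,:2]; print('x,y extents',np.percentile(q@nn,[2,98]),np.percentile(q@t,[2,98]))
q=P[box&(z>.04)&(z<.14)][:,:2]; q=q[(q@nn)>.44]; print('house',np.percentile(q@nn,[2,50,98]),np.percentile(q@t,[1,99]))
# top-based tube centre with blue
f=load('top');P,g,c=cloud(f);td=np.load('td.npy');ctr,d=td[:3],td[3:]
tb=(g[:,0]>185)&(g[:,0]<235)&(g[:,1]>185)&(g[:,1]<300)&(P[:,2]>.085)
s_=(P[:,:2]-ctr[:2])@d;l=c.mean(1)
la=(P[:,:2]-ctr[:2])@np.array([-d[1],d[0]])
for a in np.r_[np.arange(-.07,-.03,.002),np.arange(.024,.04,.002),np.arange(.066,.08,.002)]:
    m=tb&(s_>a)&(s_<a+.002)&(abs(la)<.009)
    if m.any(): print(a.round(3),c[m].mean(0).round())
```

```text
[[-0.001  0.363  0.932]
 [-0.001  0.932 -0.363]
 [-1.    -0.001 -0.   ]]
68.69932211886113
0.18 0.205 ((550.3637084960938, -206.34835815429688), (24.0296688079834, 30.40489387512207), 19.586742401123047)
0.06 0.205 ((549.9861450195312, -205.83108520507812), (24.55858612060547, 109.77924346923828), 18.119125366210938)
0.09 0.14 ((550.0557250976562, -205.46006774902344), (22.050138473510742, 108.8015365600586), 19.076374053955078)
x,y extents [0.4482361  0.47261585] [-0.38447248 -0.35519782]
house [0.45032461 0.46098877 0.47096627] [-0.42392507 -0.315626  ]
-0.07 [182. 183. 177.]
-0.068 [182. 180. 175.]
-0.066 [183. 180. 169.]
-0.064 [172. 170. 163.]
-0.062 [133. 134. 132.]
-0.06 [61. 59. 55.]
-0.058 [48. 44. 40.]
-0.056 [47. 44. 41.]
-0.054 [46. 42. 39.]
-0.052 [47. 45. 41.]
-0.05 [48. 44. 41.]
-0.048 [53. 50. 47.]
-0.046 [47. 43. 41.]
-0.044 [44. 41. 37.]
-0.042 [44. 40. 36.]
-0.04 [59. 57. 54.]
-0.038 [117. 117. 112.]
-0.036 [178. 180. 174.]
-0.034 [185. 181. 170.]
-0.032 [182. 183. 180.]
-0.03 [182. 185. 181.]
0.024 [182. 184. 181.]
0.026 [183. 186. 182.]
0.028 [182. 181. 173.]
0.03 [185. 184. 174.]
0.032 [162. 159. 151.]
0.034 [155. 158. 164.]
0.036 [ 58.  72. 113.]
0.038 [ 43.  71. 126.]
0.066 [ 49.  75. 128.]
0.068 [ 42.  68. 121.]
0.07 [ 50.  75. 128.]
0.072 [ 74.  93. 132.]
0.074 [128. 131. 142.]
0.076 [179. 176. 167.]
0.078 [185. 182. 166.]
```

```bash
cat > plan.py <<'E'
from h import *
from scipy.spatial.transform import Rotation as Ro, Slerp
def pose(yawy,lean=0,axis=None):
    a=np.radians(yawy); y=np.array([np.cos(a),np.sin(a),0]);x=np.array([0,0,-1.]);z=np.cross(x,y)
    R=Ro.from_matrix(np.c_[x,y,z])
    if lean: R=Ro.from_rotvec(np.radians(lean)*axis)*R
    return R
def plan(pos,R,n,s=None):
    s=s or read_state(); p0=np.array(s['tcp_pos']);R0=Ro.from_rotvec(s['ee_rot'])
    sl=Slerp([0,1],Ro.concatenate([R0,R]))
    p=p0;r=R0
    for i in range(1,n+1):
        pn=p0+(pos-p0)*i/n; rn=sl(i/n)
        sh=r.inv().apply(pn-p); tu=(r.inv()*rn).as_rotvec()
        print([tu.round(3).tolist(),sh.round(4).tolist()]); p,r=pn,rn
E
python3 -c "
from plan import *
plan(np.array([.551,-.205,.46]),pose(109),16)"
```

```text
[[-0.044, -0.0, 0.0], [-0.0035, -0.0354, 0.0367]]
[[-0.044, -0.0, 0.0], [-0.0035, -0.0369, 0.0352]]
[[-0.044, -0.0, 0.0], [-0.0035, -0.0385, 0.0335]]
[[-0.044, -0.0, 0.0], [-0.0035, -0.0399, 0.0318]]
[[-0.044, -0.0, 0.0], [-0.0035, -0.0412, 0.03]]
[[-0.044, -0.0, 0.0], [-0.0035, -0.0425, 0.0281]]
[[-0.044, -0.0, 0.0], [-0.0035, -0.0437, 0.0263]]
[[-0.044, -0.0, 0.0], [-0.0035, -0.0448, 0.0243]]
[[-0.044, -0.0, 0.0], [-0.0035, -0.0459, 0.0223]]
[[-0.044, -0.0, 0.0], [-0.0035, -0.0468, 0.0203]]
[[-0.044, -0.0, 0.0], [-0.0035, -0.0476, 0.0182]]
[[-0.044, -0.0, 0.0], [-0.0035, -0.0484, 0.0161]]
[[-0.044, -0.0, 0.0], [-0.0035, -0.049, 0.0139]]
[[-0.044, -0.0, 0.0], [-0.0035, -0.0496, 0.0118]]
[[-0.044, -0.0, 0.0], [-0.0035, -0.0501, 0.0096]]
[[-0.044, -0.0, 0.0], [-0.0035, -0.0505, 0.0074]]
```

>>> servo_tool(moves=[[[-0.044,0,0],[-0.007,-0.035,0.037],0],[[-0.044,0,0],[-0.007,-0.037,0.035],0],[[-0.044,0,0],[-0.007,-0.038,0.034],0],[[-0.044,0,0],[-0.007,-0.04,0.032],0],[[-0.044,0,0],[-0.007,-0.041,0.03],0]])

```text
t: 0.78
tcp_pos: [0.3172, 0.3033, 0.4398]
ee_rot: [0.118, 1.567, -0.118]
wrist_force: [0.2, -0.1, 0.6]
grip_width: 0.0941
```

>>> servo_tool(moves=[[[-0.044,0,0],[-0.007,-0.042,0.028],0],[[-0.044,0,0],[-0.004,-0.044,0.026],0],[[-0.044,0,0],[-0.004,-0.045,0.024],0],[[-0.044,0,0],[-0.004,-0.046,0.022],0],[[-0.044,0,0],[-0.004,-0.047,0.02],0]])

```text
t: 1.4
tcp_pos: [0.4229, 0.0716, 0.4627]
ee_rot: [-0.054, 1.57, 0.055]
wrist_force: [1.1, 0.5, 0.7]
grip_width: 0.094
```

```bash
python3 -c "
from plan import *
print(read_state()['t'],read_state()['q'])
plan(np.array([.551,-.205,.46]),pose(109),6)"
```

```text
1.4 [ 5.05654944e-03  2.06002105e-02  1.67537047e+00  3.57688499e-04
  1.44539074e+00 -1.63531951e+00]
[[-0.044, 0.0, -0.0], [0.0004, -0.0475, 0.0181]]
[[-0.044, 0.0, -0.0], [0.0004, -0.0482, 0.016]]
[[-0.044, 0.0, -0.0], [0.0004, -0.0489, 0.0139]]
[[-0.044, 0.0, -0.0], [0.0004, -0.0494, 0.0117]]
[[-0.044, 0.0, -0.0], [0.0005, -0.0499, 0.0096]]
[[-0.044, 0.0, -0.0], [0.0005, -0.0503, 0.0074]]
```

>>> servo_tool(moves=[[[-0.044,0,0],[0,-0.047,0.018],0],[[-0.044,0,0],[0,-0.048,0.016],0],[[-0.044,0,0],[0,-0.049,0.014],0],[[-0.044,0,0],[0,-0.049,0.012],0],[[-0.044,0,0],[0,-0.05,0.01],0]])

```text
t: 2.02
tcp_pos: [0.5302, -0.1579, 0.4624]
ee_rot: [-0.227, 1.559, 0.228]
wrist_force: [-0.7, 1.0, -1.3]
grip_width: 0.0939
```

```bash
python3 -c "
from plan import *
print(read_state()['t'],read_state()['q'])
plan(np.array([.551,-.205,.46]),pose(109),1)"
```

```text
2.025 [-4.15402200e-01  2.16209962e-01  1.44540614e+00  4.25305717e-04
  1.48045299e+00 -2.27555672e+00]
[[-0.042, -0.0, -0.001], [0.0023, -0.051, 0.0065]]
```

>>> servo_tool(moves=[[[-0.042,0,0],[0.002,-0.05,0.007],0],[[0,0,0],[0,0,0],0],[[0,0,0],[0,0,0],0]])

```text
t: 2.4
tcp_pos: [0.5505, -0.202, 0.4601]
ee_rot: [-0.257, 1.556, 0.26]
wrist_force: [0.7, -0.1, -0.0]
grip_width: 0.0938
```

Run:
```python
from plan import *
f=save(['wrist','scene'])
for n in f: cv2.imwrite(f'pics/c_{n}.png',cv2.cvtColor(f[n]['image'],4))
s=read_state();print(s['t'],s['tcp_pos'],s['q'])
R=cv2.Rodrigues(s['ee_rot'])[0];print(np.degrees(np.arctan2(R[1,1],R[0,1])),R[:,0])
from m import cloud
P,g,c=cloud(f['wrist']);z=P[:,2]
near=(np.hypot(P[:,0]-.551,P[:,1]+.205)<.08)
for lo,hi in[(.18,.205),(.1,.205)]:
    q=P[near&(z>lo)&(z<hi)][:,:2]; print(len(q),cv2.minAreaRect((q*1000).astype(np.float32)))
```

```text
2.5 [ 0.55027033 -0.20113322  0.46082053] [-4.69332665e-01  2.67644439e-01  1.37897508e+00  5.12542760e-04
  1.49552232e+00 -2.37120961e+00]
108.96730503643613 [-2.58625694e-04  7.04211655e-04 -9.99999719e-01]
1034 ((551.4232788085938, -206.10891723632812), (24.400863647460938, 29.75880241394043), 18.636642456054688)
3258 ((551.1427001953125, -205.9573974609375), (24.326820373535156, 109.52185821533203), 19.595121383666992)
```

View pics/c_wrist.png

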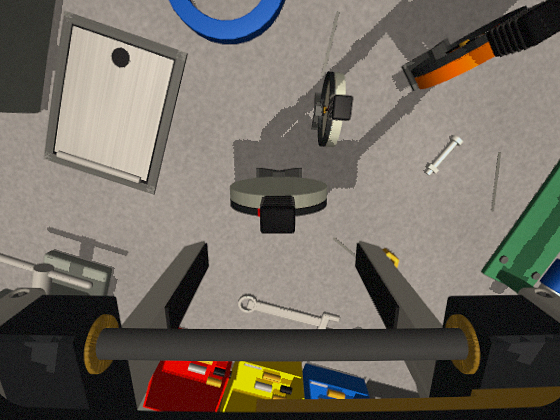

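>>> servo_tool(moves=[[[-0.002,0,0],[0.02,-0.005,-0.0005],0],[[0,0,0],[0.035,0,0],0],[[0,0,0],[0.035,0,0],0],[[0,0,0],[0.017,0,0],0],[[0,0,0],[0,0,0],0]])

```text
t: 3.12
tcp_pos: [0.5512, -0.2057, 0.3529]
ee_rot: [-0.26, 1.557, 0.263]
wrist_force: [-0.1, -0.8, -0.3]
grip_width: 0.0938
```

```bash
python3 -c "
from plan import *
s=read_state();print(s['t'],s['q'],s['tcp_pos'])
plan(np.array([.5513,-.206,.354]),pose(109.2),1)"
```

```text
3.125 [-4.75448440e-01  3.29052849e-01  1.55893657e+00  2.65488591e-04
  1.25643586e+00 -2.37994261e+00] [ 0.55119276 -0.20566385  0.35285324]
[[-0.001, -0.002, -0.002], [-0.0011, -0.0004, -0.0]]
```

>>> servo_tool(moves=[[[0,0,0],[0,0,0],0.5],[[0,0,0],[0,0,0],1],[[0,0,0],[0,0,0],1],[[0,0,0],[0,0,0],1],[[0,0,0],[0,0,0],1]])

```text
t: 3.75
tcp_pos: [0.5519, -0.2072, 0.3538]
ee_rot: [-0.261, 1.555, 0.261]
wrist_force: [-0.3, 0.0, 0.3]
grip_width: 0.0473
```

>>> servo_tool(moves=[[[0,0,0],[0,0,0],1],[[0,0,0],[0,0,0],1],[[0,0,0],[-0.015,0,0],1],[[0,0,0],[-0.03,0,0],1],[[0,0,0],[-0.03,0,0],1]])

```text
t: 4.38
tcp_pos: [0.5518, -0.2072, 0.4294]
ee_rot: [-0.26, 1.556, 0.261]
wrist_force: [1.0, -0.5, -4.7]
grip_width: 0.0302
```

```bash
python3 -c "
from plan import *
s=read_state();print(s['t'],s['q'],s['tcp_pos'],s['wrist_force'],s['grip_width'])
f=save(['scene','top'])
for n in f: cv2.imwrite(f'pics/d_{n}.png',cv2.cvtColor(f[n]['image'],4))
"
```

```text
4.375 [-4.77144820e-01  2.85778305e-01  1.42956303e+00 -8.45454664e-05
  1.42739752e+00 -2.38013256e+00] [ 0.55179592 -0.20716353  0.4293998 ] [ 0.9749927  -0.50785833 -4.68159254] 0.030183279899983324
```

View pics/d_scene.png

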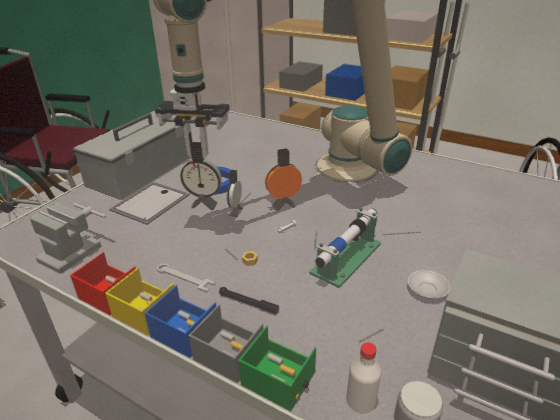

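```bash
python3 -c "
from plan import *
plan(np.array([.4817,.206,.50]),pose(82.6),10)"
```

```text
[[0.046, 0.001, 0.0], [-0.0069, 0.0414, 0.0068]]
[[0.046, 0.001, 0.0], [-0.0069, 0.0416, 0.0049]]
[[0.046, 0.001, 0.0], [-0.0069, 0.0418, 0.003]]
[[0.046, 0.001, 0.0], [-0.0069, 0.0419, 0.001]]
[[0.046, 0.001, 0.0], [-0.0069, 0.0419, -0.0009]]
[[0.046, 0.001, 0.0], [-0.0069, 0.0418, -0.0028]]
[[0.046, 0.001, 0.0], [-0.0068, 0.0417, -0.0048]]
[[0.046, 0.001, 0.0], [-0.0068, 0.0414, -0.0067]]
[[0.046, 0.001, 0.0], [-0.0068, 0.0411, -0.0086]]
[[0.046, 0.001, 0.0], [-0.0068, 0.0406, -0.0105]]
```

>>> servo_tool(moves=[[[0.03,0,0],[-0.014,0.02,0.005],1],[[0.046,0,0],[-0.014,0.04,0.005],1],[[0.046,0,0],[-0.014,0.042,0.003],1],[[0.046,0,0],[-0.014,0.042,0.001],1],[[0.046,0,0],[-0.007,0.042,-0.001],1]])

```text
t: 5.1
tcp_pos: [0.5191, -0.0218, 0.4912]
ee_rot: [-0.091, 1.569, 0.092]
wrist_force: [-0.1, 0.3, -4.8]
grip_width: 0.0297
```

>>> servo_tool(moves=[[[0.046,0,0],[-0.007,0.042,-0.003],1],[[0.046,0,0],[0,0.042,-0.005],1],[[0.046,0,0],[0,0.042,-0.007],1],[[0.046,0,0],[0,0.042,-0.009],1],[[0.046,0,0],[0,0.03,-0.01],1]])

```text
t: 5.72
tcp_pos: [0.4786, 0.176, 0.4973]
ee_rot: [0.088, 1.571, -0.088]
wrist_force: [-0.0, -0.3, -4.2]
grip_width: 0.0298
```

```bash
python3 -c "
from plan import *
s=read_state();print(s['t'],s['q'],s['tcp_pos'],s['wrist_force'],s['grip_width'])
plan(np.array([.4817,.206,.50]),pose(82.6),1)"
```

```text
5.725 [ 2.15727717e-01  1.37625755e-01  1.46101474e+00  4.51160909e-04
  1.54509944e+00 -1.24279025e+00] [0.47864941 0.17602521 0.49731109] [-0.0369747  -0.32799962 -4.16238052] 0.029806245479477345
[[0.017, -0.002, 0.0], [-0.0027, 0.0301, -0.0003]]
```

>>> servo_tool(moves=[[[0.012,0,0],[0,0.02,-0.0005],1],[[0,0,0],[0,0.005,0],1],[[0,0,0],[0,0,0],1]])

```text
t: 6.1
tcp_pos: [0.4818, 0.1991, 0.4979]
ee_rot: [0.096, 1.57, -0.098]
wrist_force: [-0.6, -0.3, -4.5]
grip_width: 0.0296
```

```bash
python3 -c "
from plan import *
f=save(['wrist','scene','top'])
for n in f: cv2.imwrite(f'pics/e_{n}.png',cv2.cvtColor(f[n]['image'],4))
s=read_state();print(s['t'],s['q'],s['tcp_pos'],s['wrist_force'],s['grip_width'])
R=cv2.Rodrigues(s['ee_rot'])[0];print(np.degrees(np.arctan2(R[1,1],R[0,1])),R[:,0])
plan(np.array([.4817,.206,.50]),pose(82.6),1)"
```

```text
6.25 [ 2.57372190e-01  1.54509042e-01  1.43776642e+00 -4.57127682e-04
  1.54987194e+00 -1.18859075e+00] [0.48185181 0.19850149 0.49843333] [ 0.15469389  0.29941387 -3.91218862] 0.029768495230268754
82.84813511999914 [-4.20147562e-04 -5.83180723e-04 -9.99999742e-01]
[[0.004, -0.0, 0.001], [-0.0016, 0.0074, -0.0011]]
```

View pics/e_scene.png

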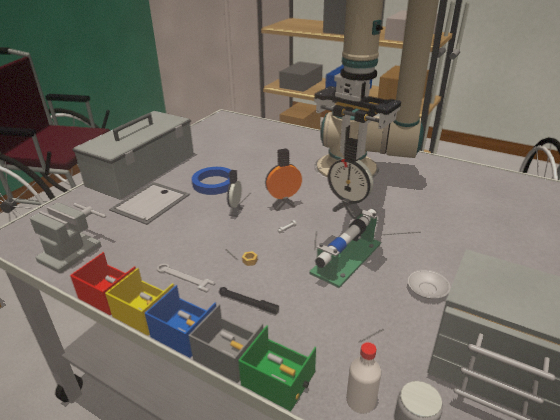

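View pics/e_wrist.png

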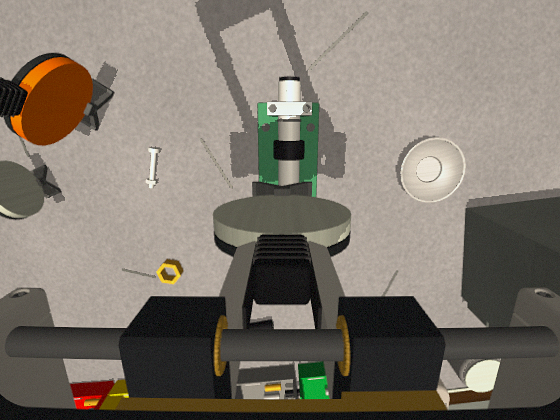

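View pics/e_top.png

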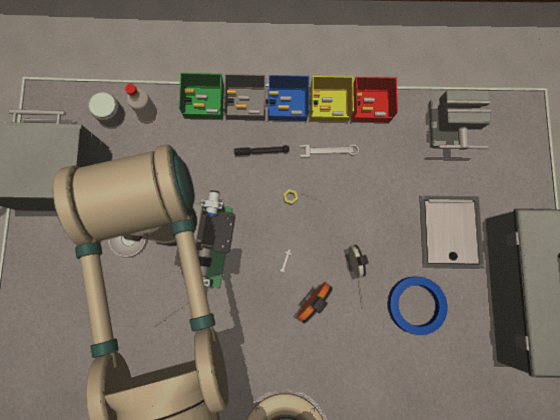

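```bash
cat > tube.py <<'E'
from plan import *
from m import cloud
from scipy.optimize import least_squares
def fit(f,name):
    P,g,c=cloud(f); d0=np.array([.9916,-.1294]);n0=np.array([.1294,.9916])
    rel=P[:,:2]-[.4817,.206]; s=rel@d0; l=rel@n0
    lum=c.mean(1)
    m=(abs(l)<.025)&(abs(s)<.135)&(P[:,2]>.07)&(P[:,2]<.093)&(lum>90)&(c[:,1]<c[:,0]+12)&(abs(abs(s)-.098)>.016)
    q=np.c_[s,l,P[:,2]][m]
    def r(p): return np.hypot(q[:,1]-p[0]-p[1]*q[:,0],q[:,2]-p[2])-.014
    o=least_squares(r,[0,0,.075],loss='soft_l1',f_scale=.001)
    print(name,m.sum(),'lat at mid',o.x[0].round(4),'yaw',(-7.435+np.degrees(o.x[1])).round(2),'z',o.x[2].round(4),'s range',q[:,0].min().round(3),q[:,0].max().round(3))
    bk=(abs(l)<.022)&(lum<70)&(P[:,2]>.08)&(P[:,2]<.1)&(abs(s+.048)<.025)
    if bk.any(): print(' clamp s',np.percentile(s[bk],[2,50,98]).round(4))
    bl=(abs(l)<.022)&(c[:,2]>c[:,0]+40)&(P[:,2]>.08)&(P[:,2]<.1)
    if bl.any(): print(' sleeve s',np.percentile(s[bl],[2,50,98]).round(4))
    return m
if __name__=='__main__':
    import sys
    print('a'); 
    fit(load('wrist'),'wrist');fit(load('scene'),'scene')
E
python3 - <<'E'
from tube import *
for n in ['wrist','scene']: fit(load(n),n)
# seat position from scene: gauge in hand dial face plane & foot
f=load('scene');P,g,c=cloud(f)
m=(g[:,0]>325)&(g[:,0]<372)&(g[:,1]>158)&(g[:,1]<206)&(c.mean(1)>100)
q=P[m&(P[:,0]>.45)&(P[:,0]<.54)&(P[:,2]>.15)]
for k in range(6):
    ctr=q.mean(0);V=np.linalg.svd(q-ctr)[2];nr=V[2]*np.sign(V[2][0]);r=(q-ctr)@nr;q=q[abs(r)<max(.003,1.5*r.std())]
print('face',len(q),ctr,nr,np.degrees(np.arctan2(nr[1],nr[0])))
a=cv2.resize(f['image'][130:290,290:410],None,fx=4.5,fy=3.7,interpolation=2);a=cv2.resize(f['image'][120:290,290:430],None,fx=3.5,fy=3.5,interpolation=2)
cv2.imwrite('pics/f.png',cv2.cvtColor(a,4))
E
```

```text
wrist 1195 lat at mid 0.0011 yaw -7.23 z 0.0748 s range -0.129 -0.001
 clamp s [-0.0576 -0.0467 -0.0355]
scene 363 lat at mid 0.0016 yaw -6.97 z 0.0758 s range -0.134 0.133
 clamp s [-0.0569 -0.0418 -0.0321]
 sleeve s [0.0393 0.0593 0.0784]
face 817 [0.484799   0.19829423 0.23190204] [ 0.99304078 -0.11774997  0.00222677] -6.762281474223092
```

View pics/f.png

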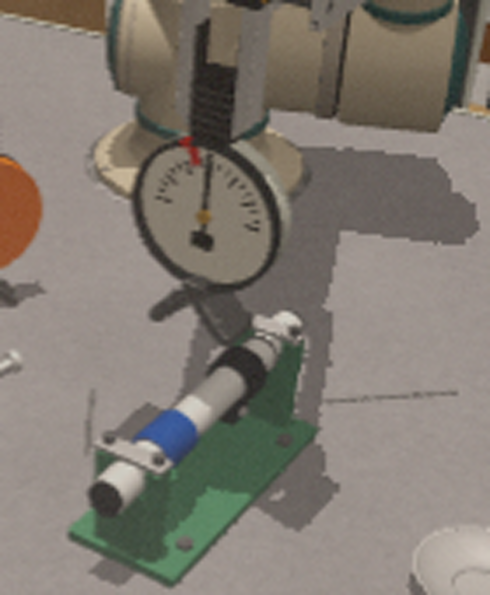

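>>> servo_tool(moves=[[[0,0,0],[0.01,0.0085,0],1],[[0,0,0],[0.025,0,0],1],[[0,0,0],[0.02,0,0],1],[[0,0,0],[0.007,0,0],1],[[0,0,0],[0,0,0],1]])

```text
t: 6.88
tcp_pos: [0.4829, 0.2078, 0.4363]
ee_rot: [0.097, 1.569, -0.097]
wrist_force: [0.1, 0.0, -3.7]
grip_width: 0.0298
```

```bash
python3 -c "
from plan import *
s=read_state();print(s['t'],s['q'],s['tcp_pos'],s['wrist_force'],s['grip_width'])
R=cv2.Rodrigues(s['ee_rot'])[0];print(np.degrees(np.arctan2(R[1,1],R[0,1])),R[:,0])
plan(np.array([.483,.207,.424]),pose(82.8),1)
f=save(['scene','wrist'])
for n in f: cv2.imwrite(f'pics/g_{n}.png',cv2.cvtColor(f[n]['image'],4))
f=f['scene'];a=cv2.resize(f['image'][120:290,290:430],None,fx=3.5,fy=3.5,interpolation=2)
cv2.imwrite('pics/g.png',cv2.cvtColor(a,4))
"
```

```text
6.875 [ 2.73886260e-01  1.84693932e-01  1.55020855e+00  1.95525640e-04
  1.40751036e+00 -1.17293976e+00] [0.48285739 0.20778233 0.43627159] [ 0.05618871  0.01331659 -3.71358211] 0.02984242889083383
82.89520225538429 [-8.41795381e-04 -3.61054150e-05 -9.99999645e-01]
[[0.002, -0.001, 0.0], [0.0123, -0.0008, 0.0002]]
```

View pics/g.png

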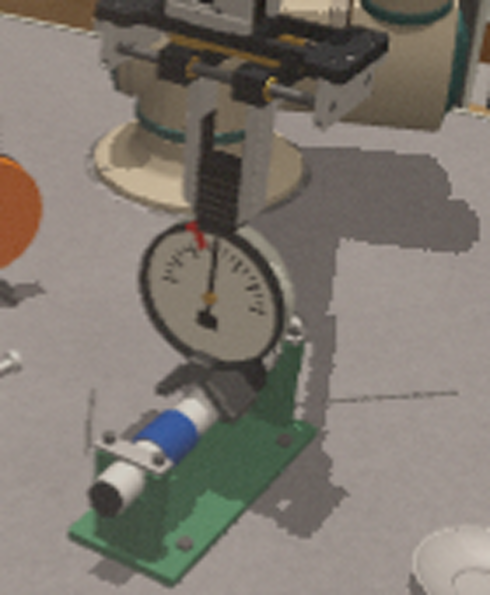

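View pics/g_wrist.png

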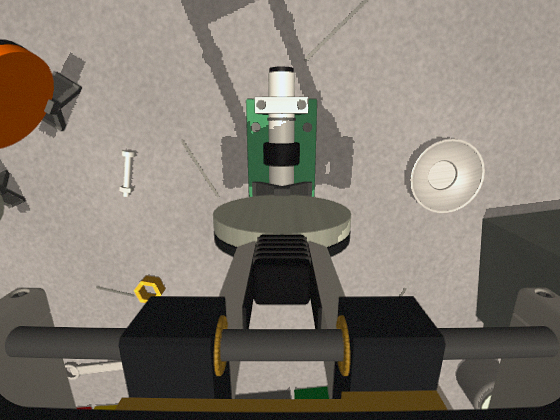

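Foot hovers above the bare length, between the clamp (wrist 281,153) and the sleeve. I'll descend gently to contact.

>>> servo_tool(moves=[[[0,0,0],[0.005,-0.0005,0],1],[[0,0,0],[0.003,0,0],1],[[0,0,0],[0.001,0,0],1],[[0,0,0],[0,0,0],1]])

```text
t: 7.48
tcp_pos: [0.4827, 0.2073, 0.4276]
ee_rot: [0.097, 1.569, -0.097]
wrist_force: [0.5, 0.1, -4.3]
grip_width: 0.03
```

>>> servo_tool(moves=[[[0,0,0],[0.001,0,0],1],[[0,0,0],[0.001,0,0],1],[[0,0,0],[0,0,0],1]])

```text
t: 7.85
tcp_pos: [0.4827, 0.2073, 0.4256]
ee_rot: [0.097, 1.569, -0.097]
wrist_force: [-0.4, 0.2, -4.0]
grip_width: 0.0302
```

>>> servo_tool(moves=[[[0,0,0],[0.001,0,0],1],[[0,0,0],[0.001,0,0],1],[[0,0,0],[0,0,0],1]])

```text
t: 8.22
tcp_pos: [0.4827, 0.2073, 0.4242]
ee_rot: [0.097, 1.568, -0.097]
wrist_force: [-1.0, -1.0, -0.5]
grip_width: 0.0294
```

>>> servo_tool(moves=[[[0,0,0],[0.001,0,0],1],[[0,0,0],[0,0,0],1]])

```text
t: 8.48
tcp_pos: [0.4826, 0.2072, 0.4241]
ee_rot: [0.098, 1.567, -0.097]
wrist_force: [-1.4, 0.0, 4.9]
grip_width: 0.03
```

```bash
cat > st.py <<'E'
from plan import *
import sys
s=read_state();print(s['t'],s['q'].round(3),s['tcp_pos'].round(4),'F',s['wrist_force'].round(2),'M',s['moment'].round(2),s['grip_width'].round(4))
R=cv2.Rodrigues(s['ee_rot'])[0];print(np.degrees(np.arctan2(R[1,1],R[0,1])),R[:,0].round(4))
f=save(['scene'])['scene'];a=cv2.resize(f['image'][150:290,305:405],None,fx=6,fy=6,interpolation=2)[:600+240]
a=cv2.resize(f['image'][170:270,310:400],None,fx=6,fy=6,interpolation=2)
cv2.imwrite(f'pics/{sys.argv[1]}.png',cv2.cvtColor(a,4))
E
python3 st.py h1
```

```text
Traceback (most recent call last):
  File "st.py", line 3, in <module>
    s=read_state();print(s['t'],s['q'].round(3),s['tcp_pos'].round(4),'F',s['wrist_force'].round(2),'M',s['moment'].round(2),s['grip_width'].round(4))
                                                                                                                             ^^^^^^^^^^^^^^^^^^^^^
AttributeError: 'float' object has no attribute 'round'
```

```bash
sed -i "s/s\['grip_width'\].round(4)/s['grip_width']/" st.py; python3 st.py h1
```

```text
8.475 [ 0.273  0.19   1.574  0.     1.377 -1.174] [0.4826 0.2072 0.4241] F [-1.39  0.    4.85] M [-0.17  0.59  0.01] 0.03004761062127149
82.90826272873754 [ 1.3e-03  4.0e-04 -1.0e+00]
```

View pics/h1.png

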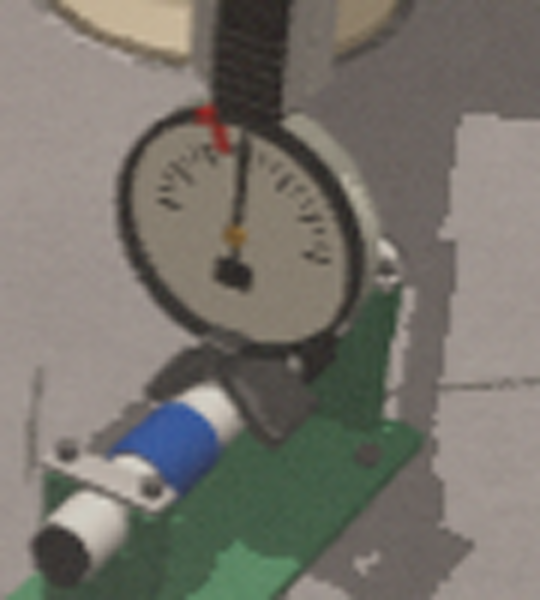

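>>> servo_tool(moves=[[[0,0,0],[0,0,0],1],[[0,0,0],[0,0,0],1],[[0,0,0],[0,0,0],1],[[0,0,0],[0,0,0],1],[[0,0,0],[0,0,0],1]])

```text
t: 9.15
tcp_pos: [0.4826, 0.2072, 0.4241]
ee_rot: [0.098, 1.567, -0.097]
wrist_force: [-1.8, 0.3, 5.0]
grip_width: 0.0298
```

```bash
cat > dial.py <<'E'
from plan import *
from m import cloud
def dial(f,ctr,gx,gz):
    """ctr approx dial centre (world), gauge axes; returns needle and mark angles from colour"""
    gx=gx/np.linalg.norm(gx);gy=np.cross(gz,gx)
    h,w=f['image'].shape[:2]; g=np.stack(np.meshgrid(np.arange(w),np.arange(h)),-1).reshape(-1,2)
    o,d=rays(f,g); X=o+d*(((ctr-o)@gx)/(d@gx))[:,None]
    c=f['image'].reshape(-1,3).astype(float); r=c[:,0]; lum=c.mean(1)
    def uv(P): return (P-ctr)@gy,(P-ctr)@gz
    u,v=uv(X)
    near=np.hypot(u,v)<.075
    # dial disc centre from pale face pixels' enclosing circle and pivot from yellow pixels
    yel=near&(np.hypot(u,v)<.02)&(r-c[:,2]>40)&(c[:,1]>c[:,2]+15)
    wy=(r-c[:,2])[yel]; pu,pv=np.average(u[yel],weights=wy),np.average(v[yel],weights=wy)
    u=u-pu;v=v-pv;rad=np.hypot(u,v)
    red=(rad<.065)&(rad>.025)&(r-c[:,1]>40)&(r-c[:,2]>40)
    wr=(r-(c[:,1]+c[:,2])/2)[red]
    th=np.arctan2(-u,v)
    mark=np.arctan2(-(wr*u[red]).sum(),(wr*v[red]).sum())
    # needle: dark weights in ring .012..034, by angle profile
    ring=(rad>.012)&(rad<.034)&(abs(th)<1.0)&~red&(r-c[:,2]<40)
    wd=np.clip(130-lum,0,None)*ring
    a0=None
    H,e=np.histogram(th[ring],bins=40,range=(-1,1),weights=wd[ring]);N,_=np.histogram(th[ring],bins=40,range=(-1,1)); pk=np.convolve(H/np.maximum(N,1),[1,1,1],'same').argmax(); a0=(e[pk]+e[pk+1])/2
    for k in range(4):
        sel=ring&(abs(th-a0)<.22); a0=np.average(th[sel],weights=wd[sel]+1e-9)
    print('pivot off mm',(pu*1e3).round(1),(pv*1e3).round(1),'n',yel.sum(),red.sum(),'needle',a0.round(3),'mark',mark.round(3),'diff mark-needle',(mark-a0).round(3),'red rad',np.average(rad[red],weights=wr).round(4))
def from_tool(f,s,zoff=.104):
    R=Ro.from_rotvec(s['ee_rot']).as_matrix(); p=np.array(s['tcp_pos'])
    gz=-R[:,0]; gx=R[:,2]
    ctr=p+R[:,0]*(.1835+.080)+gx*.008
    dial(f,ctr,gx,gz)
E
python3 st.py h2
python3 - <<'E'
from dial import *
f=load('scene');from_tool(f,read_state())
E
```

```text
9.15 [ 0.273  0.189  1.574  0.     1.377 -1.174] [0.4826 0.2072 0.4241] F [-1.8   0.3   4.99] M [-0.19  0.59 -0.03] 0.029783222256450734
82.90929291678778 [ 1.4e-03  4.0e-04 -1.0e+00]
pivot off mm 0.7 0.6 n 10 21 needle -0.025 mark 0.29 diff mark-needle 0.315 red rad 0.0493
```

>>> servo_tool(moves=[[[0,0,-0.02],[0,0.007,0],1],[[0,0,-0.02],[0,0.007,0],1],[[0,0,-0.02],[0,0.007,0],1],[[0,0,-0.02],[0,0.007,0],1],[[0,0,-0.02],[0,0.007,0],1]])

```text
t: 9.82
tcp_pos: [0.4871, 0.2424, 0.4223]
ee_rot: [0.018, 1.572, -0.177]
wrist_force: [-1.2, -1.2, 4.9]
grip_width: 0.0301
```

```bash
cat > seat.py <<'E'
from plan import *
s=read_state();R=Ro.from_rotvec(s['ee_rot']).as_matrix();p=s['tcp_pos']
S=np.array([.4826,.2072,.075]);n=R[:,0];y=R[:,1]
r=S-p; print(s['t'],'axis pt in tool: x',(r@n).round(4),'y',(r@y).round(4),'z',(r@R[:,2]).round(4),'lean',np.arctan2(-n@np.array([.125,.992,0]),-n[2]).round(4),'F tool',(R.T@s['wrist_force']).round(2),'M',s['moment'].round(2),s['grip_width'],s['q'].round(2))
E
python3 seat.py
```

```text
9.825 axis pt in tool: x 0.3491 y -0.0002 z -0.0007 lean 0.1012 F tool [-4.77 -1.78 -1.03] M [-0.3   0.41 -0.04] 0.030125921454342904 [ 0.37  0.24  1.52 -0.09  1.43 -1.07]
```

>>> servo_tool(moves=[[[0,0,-0.02],[0,0.007,0],1],[[0,0,-0.02],[0,0.007,0],1],[[0,0,-0.02],[0,0.007,0],1],[[0,0,-0.02],[0,0.007,0],1],[[0,0,-0.02],[0,0.0068,0],1]])

```text
t: 10.45
tcp_pos: [0.4915, 0.2766, 0.4171]
ee_rot: [-0.061, 1.574, -0.255]
wrist_force: [-0.5, -0.2, 5.2]
grip_width: 0.0302
```

```bash
python3 seat.py
```

```text
10.45 axis pt in tool: x 0.3492 y -0.0002 z -0.0009 lean 0.2011 F tool [-5.08 -1.31 -0.46] M [-0.34  0.25 -0.09] 0.030192817816096156 [ 0.45  0.29  1.46 -0.17  1.5  -0.98]
```

>>> servo_tool(moves=[[[0,0,-0.02],[0,0.007,0],1],[[0,0,-0.02],[0,0.007,0],1],[[0,0,-0.02],[0,0.007,0],1],[[0,0,-0.02],[0,0.007,0],1],[[0,0,-0.02],[0,0.0068,0],1]])

```text
t: 11.08
tcp_pos: [0.4958, 0.3101, 0.4084]
ee_rot: [-0.14, 1.573, -0.333]
wrist_force: [-0.2, -0.2, 5.0]
grip_width: 0.0299
```

>>> servo_tool(moves=[[[0,0,0],[0,0,0],1],[[0,0,0],[0,0,0],1],[[0,0,0],[0,0,0],1],[[0,0,0],[0,0,0],1],[[0,0,0],[0,0,0],1]])

```text
t: 11.7
tcp_pos: [0.4958, 0.31, 0.4084]
ee_rot: [-0.139, 1.573, -0.332]
wrist_force: [-0.7, 0.5, 5.0]
grip_width: 0.0298
```

>>> servo_tool(moves=[[[0,0,0],[0,0,0],1],[[0,0,0],[0,0,0],1],[[0,0,0],[0,0,0],1],[[0,0,0],[0,0,0],1],[[0,0,0],[0,0,0],1]])

```text
t: 12.32
tcp_pos: [0.4958, 0.31, 0.4084]
ee_rot: [-0.139, 1.573, -0.332]
wrist_force: [0.2, -0.6, 5.4]
grip_width: 0.0296
```

```bash
python3 seat.py; python3 st.py i1
python3 - <<'E'
from dial import *
s=read_state()
for k in range(3): from_tool(save(['scene'])['scene'],s)
E
```

```text
12.325 axis pt in tool: x 0.3492 y -0.0004 z -0.0009 lean 0.3001 F tool [-4.98 -2.13  0.26] M [-0.4   0.01  0.04] 0.029622570043357367 [ 0.52  0.35  1.41 -0.24  1.57 -0.91]
12.325 [ 0.518  0.349  1.409 -0.24   1.566 -0.906] [0.4958 0.31   0.4084] F [ 0.18 -0.6   5.39] M [-0.4   0.01  0.04] 0.029622570043357367
82.89830021330762 [-0.0351 -0.2935 -0.9553]
pivot off mm 0.2 1.0 n 13 18 needle 0.292 mark 0.303 diff mark-needle 0.012 red rad 0.053
pivot off mm 0.2 1.0 n 13 18 needle 0.292 mark 0.303 diff mark-needle 0.011 red rad 0.053
pivot off mm 0.1 1.0 n 13 18 needle 0.291 mark 0.303 diff mark-needle 0.012 red rad 0.053
```

View pics/i1.png

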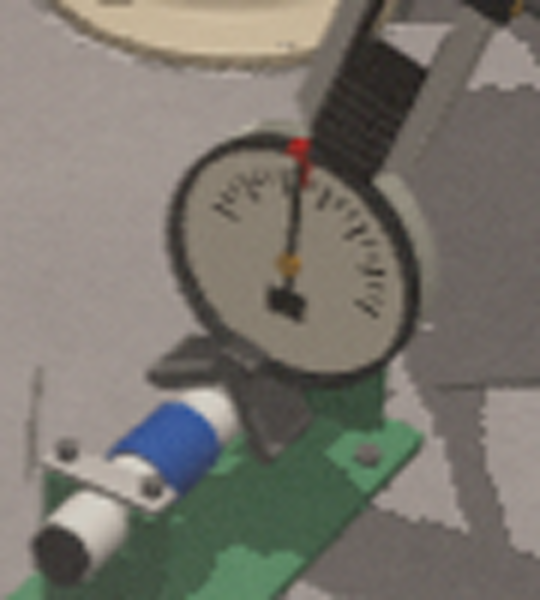

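Run:
```python
from cell import *
s=read_state();print(s['t'],abs(s['joint_vel']).max(),s['grip_width'])
print(hand_in())
```

```text
12.525 0.0014500480719133381 0.030071462577650674
the job is handed in; nothing more can be done
None
```

I took the larger cream gauge by its black grip and seated its V foot square on the bare chrome length. After letting the needle rest, I rocked the gauge 0.30 rad round the tube until the needle settled in the red band. I handed in at about 12.5 s with the gauge still held there; no verdict was reported.

- **Grip and push:** the jaws were closed on the grip at 30 mm. The force along the tool was about 5 N. It had shifted about 9 N from the hanging value when the foot met the tube, and it stayed near 5 N through the rocking.
- **Seat:** the tube axis lay 349 mm ahead of the tool flange and within about 0.5 mm sideways. That is the same distance as when the gauge was first bedded upright. Yaw matched the tube to within about 0.5°.
- **Needle:** it read 0.292 against a band middle of 0.303, a difference of 0.012 rad where 0.07 is allowed. Three frames agreed within 0.001. The upright picture had put the band 0.29 to 0.315 from the needle, which agrees with the 0.30 lean.
- **Loose parts:** nothing was touched on the way. I did not measure their positions again at the end.
- **Disagreement:** the scene camera placed the gauge about 4 mm further along x than the top and wrist cameras did. I went with the top and wrist cameras; along the tube this is well inside the 16 mm allowed.

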